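Slide the cup rack under the dryer hood and zero the delay dial

TASK

Slide the bamboo rack with its four cups through the mouth of the cup dryer, under the glass roof, until it is fully home against the back, with every cup still standing upright in the rack. Then turn the dial on top of the dryer until its pointer is on the bold zero mark, so that drying starts at once. Leave everything else on the island where it stands.

Things in the scene. Friction and masses are not known exactly. Their poses are not given: they have to be found in the camera images.
- rack: Loose bamboo cup rack: square tray 120 x 120 mm, walls 24 mm high, 5 mm thick, floor 5 mm, four pockets with a cup each. A tail 50 mm wide, 8 mm thick runs from the tray's -y side to y = -131 mm and carries an upright grip. Origin: centre of the tray's underside; z up; +y is the leading end, away from the grip. About 0.6 kg with cups; slides on the counter.
- rack_grip (a point): Point on the rack's upright bamboo grip, 105 mm behind the rack's origin (rack y = -105 mm) and 65 mm above the counter. The grip is a plate 16 mm thick (along rack x), 44 mm long (along rack y), its top 85 mm above the counter. Axes as the rack.
- dryer: Fixed steel cup dryer. Bay 134 mm wide (x -67 to 67 mm), 68 mm high under a 6 mm glass roof, walls 10 mm thick, 80 mm high; from the open mouth (y = -64 mm) to the back stop (y = +64 mm), the face of a housing 154 mm wide, 115 mm high that goes on to y = +184 mm. Origin: middle of the bay on the counter; z up; +y points in. Rack home: its origin is 4 mm past this one along +y.
- mouth (a point): Middle of the dryer's mouth at counter height, 64 mm from the dryer's origin along its -y. Axes as the dryer.
- dial (a joint): Angle (rad) of the metal delay dial on the dryer's housing. 0 when its pointer is at the bold black zero mark, which lies on the dryer's -x side of the dial; grows as the dial turns clockwise seen from above. It stays where it is left and is not stopped at zero.
- dial_grip (a point): On the dial's axis, 144 mm above the counter, at dryer x = 0, y = +124 mm. The dial is a bar grip 14 mm thick, 50 mm long, from 124 to 154 mm above the counter (housing top 115 mm), on a round hub 40 mm across. Turns with the dial; x along the bar (29 mm to +x, 21 mm to -x); the pointer (black nib at the foot, black line on top) is the -x end.
- cup1: Loose white porcelain cup, 49 mm across the rim, 45 mm high, in the rack -x, -y pocket; its rim is 50 mm above the counter. Origin: centre of its underside, z up.
- cup2: Loose white porcelain cup, 49 mm across the rim, 45 mm high, in the rack -x, +y pocket; its rim is 50 mm above the counter. Origin: centre of its underside, z up.
- cup3: Loose white porcelain cup, 49 mm across the rim, 45 mm high, in the rack +x, -y pocket; its rim is 50 mm above the counter. Origin: centre of its underside, z up.
- cup4: Loose white porcelain cup, 49 mm across the rim, 45 mm high, in the rack +x, +y pocket; its rim is 50 mm above the counter. Origin: centre of its underside, z up.
- kettle: Tall glass kettle, 144 mm across, 220 mm high, black handle; loose bystander to be left alone. Origin: centre of its underside.
- pitcher: Stainless steel pitcher, 84 mm across, 110 mm high, with a handle; loose bystander to be left alone. Origin: centre of its underside.
- gaiwan: Celadon gaiwan (saucer, bowl and lid in one), 110 mm across, 93 mm high; loose bystander to be left alone. Origin: centre of its underside.
- caddy: Dark steel tea caddy, 76 mm across, 110 mm high; loose bystander to be left alone. Origin: centre of its underside.
- teapot: Small clay teapot, 96 mm across the body, 81 mm high; loose bystander to be left alone. Origin: centre of its underside.
- toolpot: Bamboo pot of tea tools, 68 mm across, 180 mm high with the tools; loose bystander to be left alone. Origin: centre of its underside.
Not all that is in view belongs to the job. What is shaped like the rack but green or yellow is not meant.

How it is judged:
By the outcome, as a careful person would: the job done as asked, in the order asked, and still so for the second after the job is handed in, with the robot touching nothing.
It also fails if it takes over 50 s, if anything falls off the work surface, if the arm or the gripper's body presses on something with over 40 N, if the wrist force passes 120 N, or if a joint passes its speed limit or range.

ROBOT

A 7-joint arm with a two-finger parallel gripper is mounted at the origin on the work surface. World frame = base frame: x ahead of the robot, y to its left, z up, the work surface at z = 0. Lengths are in m, angles in rad, forces in N, time in s.
With the tool pointing down it reaches from about 0.4 to 0.75 m from the base axis. Payload 19.5 kg.
Tool frame: the origin (TCP) lies at the very end of the fingers, on their centre line; the grasp point (between the pads) lies 19 mm behind it (r.grip_depth is the distance from the TCP to the grasp point, in m); z points along the fingers, y is the direction in which the jaws open and shut (so a half turn about z gives the same grasp; the last joint's range is limited). The gripper opens to 85 mm and grips with 20 to 120 N. Pads are 22 mm wide; open, the fingers measure 114 mm over their backs; the gripper's body (76 mm by 85 mm) begins 54 mm behind the grasp point. The pads swing forward as they close: fully open they stand 13 mm farther back than shut.
Start: joints at [-1.352, 0.707, -0.028, 1.485, 0.022, 0.951, -0.075], TCP at [0.148, 0.556, 0.231] pointing down, gripper open.
Joint ranges: [-2.71, 2.71], [-0.32, 2.16], [-1.57, 1.52], [0, 2.45], [-1.46, 4.6], [0, 2.02], [-2.83, 2.83]. Speed limits (rad/s): [1.89, 1.89, 2.57, 2.57, 3.01, 3.01, 3.01].

INTERFACE

Orientations are given as a unit quaternion [x, y, z, w].
In Python, from cell import r gives the robot as it stands. The module is installed in compiled form; this text tells all that it offers.
- The arm moves only by the tool carry_out, never from a script. Its argument "motion" is a list of rows, each a list of 3 entries, a list of its own where there are three numbers: the turn, a rotation vector about the tool's x, y, z in rad, then the shift along the tool's x, y, z in cm, then the opening in per cent of the stroke, from 0 (shut) to 100 (fully open). A call has 1 to 5 rows; each row is the pose to reach, as a shift and turn from the pose measured when the call began, along the tool's axes at that moment; what a row does not reach only later rows make up. A row lasts 1/8 s, in which the tool goes at most 62.5 mm and 10.7 degrees, less where a joint would pass 70% of its speed; a pose out of reach is approached as far as the arm can. A call with a gripper value outside its range is refused whole. The fingers move at their own pace and stop on an object; the grip force is fixed at half the most. Time passes only in rows, so rows that repeat a pose let the fingers close. It gives the time, the measured TCP pose, the force and the opening at its end, in the units of the state.
- r.read_state(): the state, without advancing time (a new reading comes with each control period).
- r.grab_frame(name): name is "scene" or "top" or "wrist"; returns a dict with "img" (384x512x3 uint8, red, green, blue), "fx", "fy", "cx", "cy" (pixels), "eye" and "attitude" of the camera in the world; the wrist camera has in their place "T_tool_cam" (4x4, takes a point from camera to tool coordinates, whose origin is the TCP and whose axes are the flange's). Camera axes: x right, y down, z forward; pixel columns grow to the right and rows downward; lengths in m; the calibration is good to about 2 mm. A picture is of the moment at which its call begins: read the wrist's pose just before it. There is no depth.
- r.finish_job(): hands the job in, once; it reports no verdict.
The state is a dict: "time": time; "joint_pos": joint angles; "qvel": joint speeds; "effort": joint torques, N m; "position": TCP position; "eef_rot": TCP orientation; "ft_force": force on the tool from outside, world axes, zero at the start; "torque": the same for the moment, N m; "opening": finger opening in m.
Only numpy, scipy, OpenCV 4.12 (cv2) and the standard library are available. Lean on these libraries where they do the work, as an engineer would, in place of code of your own. Each camera call takes 0.05 s, during which the arm holds its last target. There are 200 camera calls.

## Working session

There is one attempt and no reset: what is moved stays moved. The work goes in short steps, Python scripts to look and compute and a tool call to move; the robot and the scene stay as the last step left them, time stands still between calls to the robot, and variables do not carry over. Pictures are saved under pics/ and viewed, about 8 in all and at most 12, crops included, and the job is handed in when it is done.

Besides the shell and the picture viewer there is one more tool, called after "Emit:" by a JSON object that holds its "method" and its "body". carry_out: Moves the arm, as the interface text tells. Its arguments: {"type":"object","properties":{"motion":{"type":"array"}},"required":["motion"]}

```bash
mkdir -p pics; cat > h.py <<'E'
import numpy as np, cv2
from cell import r
from scipy.spatial.transform import Rotation as R
def snap(name,tag):
    s=r.read_state(); f=r.grab_frame(name)
    cv2.imwrite(f'pics/{tag}.png',f['img'][:,:,::-1])
    f['s']=s; np.save(f'pics/{tag}.npy',f,allow_pickle=True); return f
def load(tag): return np.load(f'pics/{tag}.npy',allow_pickle=True).item()
def att(a):
    a=np.array(a,float); return R.from_quat(a).as_matrix() if a.size==4 else a.reshape(3,3)
def cam(f):
    if 'eye' in f: return np.array(f['eye']),att(f['attitude'])
    s=f['s'];Rt=att(s['eef_rot']);T=np.array(f['T_tool_cam'])
    return np.array(s['position'])+Rt@T[:3,3],Rt@T[:3,:3]
def ray(f,u,v):
    o,M=cam(f); d=M@np.array([(u-f['cx'])/f['fx'],(v-f['cy'])/f['fy'],1]); return o,d/np.linalg.norm(d)
def onz(f,u,v,z):
    o,d=ray(f,u,v); return o+d*(z-o[2])/d[2]
def tri(f1,p1,f2,p2):
    o1,d1=ray(f1,*p1);o2,d2=ray(f2,*p2)
    t=np.linalg.lstsq(np.c_[d1,-d2],o2-o1,rcond=None)[0]
    a=o1+t[0]*d1;b=o2+t[1]*d2; return (a+b)/2,np.linalg.norm(a-b)
def proj(f,P):
    o,M=cam(f); q=M.T@(np.array(P)-o); return np.array([f['fx']*q[0]/q[2]+f['cx'],f['fy']*q[1]/q[2]+f['cy']])
def delta(p,Rw=None,s=None):
    "rotvec (tool, rad) and shift (tool, cm) to reach world TCP p, rot Rw"
    s=s or r.read_state();Rt=att(s['eef_rot'])
    sh=Rt.T@(np.array(p)-s['position'])*100
    rv=R.from_matrix(Rt.T@Rw).as_rotvec() if Rw is not None else np.zeros(3)
    return rv.round(4),sh.round(2)
E
python3 - <<'E'
from h import *
a=snap('scene','s0');b=snap('top','t0')
for f in(a,b): print(f['fx'],f['cx'],f['cy'],cam(f))
s=r.read_state();print(s)
cv2.imwrite('pics/both0.png',np.vstack([a['img'],b['img']])[:,:,::-1][:, :]) if 0 else None
E
```

```text
458.1667985100935 253.7604972888644 187.04481529871376 (array([ 1.18080431, -0.80193361,  1.6837086 ]), array([[ 0.77561049,  0.53103908, -0.34121236],
       [ 0.63101878, -0.66569075,  0.39833546],
       [-0.01561022, -0.52426456, -0.85141235]]))
348.19942823850096 259.2801135696716 196.10431879778935 (array([ 0.27460373, -0.02931252,  1.462835  ]), array([[-0.05300428, -0.97678816,  0.20754622],
       [-0.99858363,  0.05280656, -0.00649682],
       [-0.00461378, -0.20759661, -0.97820364]]))
{'time': 0.1, 'joint_pos': array([-1.35167605,  0.70703601, -0.02761815,  1.4849661 ,  0.02199694,
        0.9508834 , -0.07545361]), 'qvel': array([ 0.00068738, -0.00152343,  0.00134896, -0.00227939,  0.00022854,
       -0.00109438,  0.00103447]), 'effort': array([ 1.18253451e-03, -8.84305000e+01,  1.23671528e+00, -2.36459810e+01,
        1.70996657e-02,  5.05898497e-03,  7.30090642e-05]), 'position': array([0.1482137 , 0.55532155, 0.23087366]), 'eef_rot': array([ 1.30018479e-01,  9.91511447e-01, -4.92617706e-04, -5.12056845e-05]), 'ft_force': array([ 0.28490025, -0.28442502, -0.67400147]), 'torque': array([ 0.02446574,  0.00853308, -0.0018239 ]), 'opening': 0.08542329781989731}
```

View pics/s0.png

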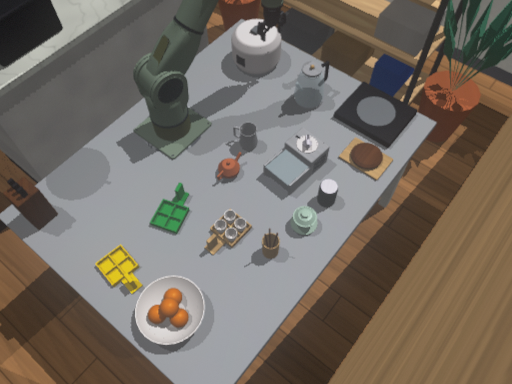

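View pics/t0.png

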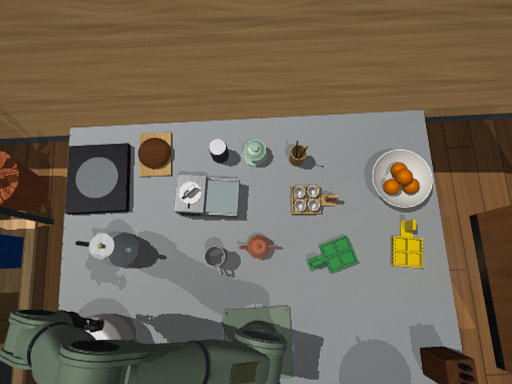

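The top view shows three rack-shaped things: bamboo with four cups at (306,200), green at (335,255) and yellow at (407,250). The bamboo one is meant, since it has the cups and the right colour. The dryer is at (175–240,195), with its mouth facing right and the dial at (190,192). I'll confirm this in an enlarged crop.

```bash
python3 - <<'E'
from h import *
a=load('s0')['img'];b=load('t0')['img']
A=cv2.resize(b[165:225,165:350],None,fx=4.3,fy=4.3,interpolation=cv2.INTER_CUBIC)
B=cv2.resize(a[125:255,200:345],None,fx=2.5,fy=2.5,interpolation=cv2.INTER_CUBIC)
h=np.zeros((A.shape[0]+B.shape[0],800,3),np.uint8);h[:A.shape[0],:A.shape[1]]=A;h[A.shape[0]:,:B.shape[1]]=B
cv2.imwrite('pics/c1.png',h[:600,:,::-1]);print(A.shape,B.shape)
f=load('t0')
for n,p,z in [('cups',(306,200),.05),('tail',(337,200),.085),('dial',(191,192),.15),('green',(335,255),.02),('pot',(298,160),.15),('caddy',(218,152),.11),('gaiwan',(254,152),.09),('teapot',(258,247),.08),('pitcher',(215,257),.11)]: print(n,onz(f,*p,z).round(3))
E
```

```text
(258, 796, 3) (325, 362, 3)
cups [ 0.547 -0.231  0.05 ]
tail [ 0.534 -0.35   0.085]
dial [0.584 0.225 0.15 ]
green [ 0.318 -0.335  0.02 ]
pot [ 0.69  -0.198  0.15 ]
caddy [0.755 0.12  0.11 ]
gaiwan [ 0.754 -0.026  0.09 ]
teapot [ 0.364 -0.023  0.08 ]
pitcher [0.333 0.144 0.11 ]
```

View pics/c1.png

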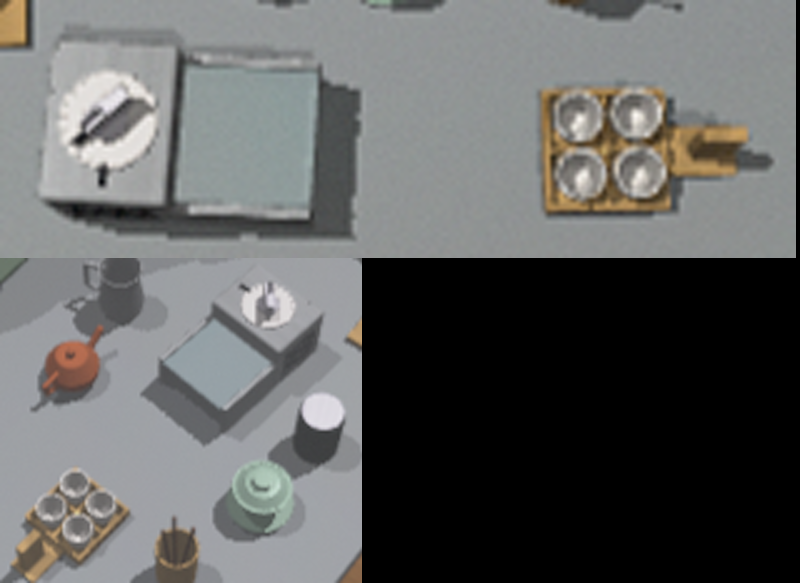

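The crop confirms it. The bamboo rack with four cups is at (306,200) in the top view, tail to the right, and the zero mark is on the robot side of the dial at about (189,205). I'll plan a high route past the kettle.

```bash
python3 - <<'E'
from h import *
f=r.grab_frame('wrist');print(np.array(f['T_tool_cam']).round(3),f['fx'],f['cx'],f['cy'])
t=load('t0');s=load('s0')
print('kettle',onz(t,124,250,.1),onz(s,309,92,.1), onz(t,102,245,.22))
def Rd(yaw): # tool down, jaw(y) axis at world yaw
    y=np.array([np.cos(yaw),np.sin(yaw),0]);z=np.array([0,0,-1.]);return np.c_[np.cross(y,z),y,z]
st=r.read_state();print(att(st['eef_rot']).round(3))
for p in [(.148,.556,.42),(.5,.1,.42)]:
  for yw in (0,np.pi): print(p,yw,delta(p,Rd(yw),st))
E
```

```text
[[ 0.    -0.966 -0.259  0.065]
 [ 1.     0.     0.001 -0.001]
 [-0.001 -0.259  0.966 -0.143]
 [ 0.     0.     0.     1.   ]] 297.6082479661839 254.99853586281677 187.40167930753873
kettle [0.37858274 0.49720384 0.1       ] [0.41959571 0.50093787 0.1       ] [0.39121716 0.52947139 0.22      ]
[[-0.966  0.258 -0.   ]
 [ 0.258  0.966 -0.001]
 [ 0.    -0.001 -1.   ]]
(0.148, 0.556, 0.42) 0 (array([-7.0000e-04,  5.0000e-04,  1.3101e+00]), array([  0.03,   0.04, -18.9 ]))
(0.148, 0.556, 0.42) 3.141592653589793 (array([-6.0000e-04, -8.0000e-04, -1.8315e+00]), array([  0.03,   0.04, -18.9 ]))
(0.5, 0.1, 0.42) 0 (array([-7.0000e-04,  5.0000e-04,  1.3101e+00]), array([-45.73, -34.94, -18.88]))
(0.5, 0.1, 0.42) 3.141592653589793 (array([-6.0000e-04, -8.0000e-04, -1.8315e+00]), array([-45.73, -34.94, -18.88]))
```

Emit:
{"method": "carry_out", "body": {"motion": [[[0,0,0],[0,0,-6],100],[[0,0,0],[0,0,-12],100],[[0,0,0.18],[-4,-3,-17],100],[[0,0,0.36],[-8,-7,-19],100],[[0,0,0.54],[-13,-11,-19],100]]}}

```text
time: 0.78
position: [0.2426, 0.4194, 0.4221]
eef_rot: [0.392, 0.92, 0.001, 0.0]
ft_force: [2.3, 0.8, 0.5]
opening: 0.0853
```

```bash
cat >> h.py <<'E'
def Rd(yaw):
    y=np.array([np.cos(yaw),np.sin(yaw),0]);z=np.array([0,0,-1.]);return np.c_[np.cross(y,z),y,z]
E
python3 - <<'E'
from h import *
s=r.read_state();print(s['time'],s['position'],s['joint_pos'].round(2),s['ft_force'].round(1))
print(delta((.52,.20,.42),Rd(0),s))
E
```

```text
0.775 [0.24255953 0.41938459 0.42207636] [-1.19  0.4   0.14  1.4  -0.05  1.35 -0.29] [2.3 0.8 0.5]
(array([ 0.0011, -0.0011,  0.7648]), array([-35.04,   4.83,   0.19]))
```

Emit:
{"method": "carry_out", "body": {"motion": [[[0,0,0.16],[-7,1,0],100],[[0,0,0.32],[-14,2,0],100],[[0,0,0.48],[-21,3,0],100],[[0,0,0.64],[-28,4,0],100],[[0,0,0.765],[-35,4.8,0],100]]}}

```text
time: 1.4
position: [0.4881, 0.2253, 0.4219]
eef_rot: [0.709, 0.706, 0.001, -0.0]
ft_force: [-0.2, 1.7, 0.2]
opening: 0.0858
```

```bash
python3 - <<'E'
from h import *
s=r.read_state();print(s['time'],s['position'],s['joint_pos'].round(2),np.abs(s['qvel']).max())
print(delta((.55,.03,.42),Rd(0),s))
snap('wrist','w1')
E
```

```text
1.4 [0.48812259 0.22534985 0.42191485] [-0.68  0.52  0.38  1.22 -0.19  1.44 -0.33] 0.8759399737994369
(array([ 0.0005, -0.0015, -0.0043]), array([-19.51,   6.27,   0.17]))
```

View pics/w1.png

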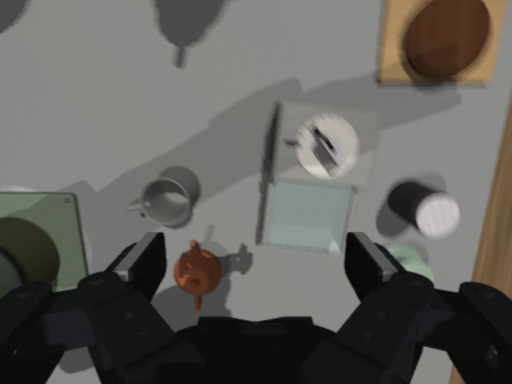

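The wrist view shows the dryer at (265–380,100–250), the dial at (327,147) with the zero mark at about (291,143), and the bystanders clear of it. It is slightly blurred because the arm was still moving. I'll take settled views from two places.

Emit:
{"method": "carry_out", "body": {"motion": [[[0,0,0],[-4,3,2],100],[[0,0,0],[-8,6,4],100],[[0,0,0],[-10,8,6],100],[[0,0,0],[-10,8,6],100],[[0,0,0],[-10,8,6],100]]}}

```text
time: 2.08
position: [0.5708, 0.1178, 0.362]
eef_rot: [0.713, 0.701, -0.0, 0.002]
ft_force: [-0.6, 0.9, -0.1]
opening: 0.0857
```

```bash
python3 - <<'E'
from h import *
s=r.read_state();print(s['time'],s['position'],s['joint_pos'].round(2),np.abs(s['qvel']).max())
f=snap('wrist','w2')
b=f['img'];print(proj(f,(.584,.225,.15)))
cv2.imwrite('pics/w2c.png',cv2.resize(b[:270,150:420],None,fx=2.2,fy=2.2,interpolation=cv2.INTER_CUBIC)[:,:,::-1])
E
```

```text
2.075 [0.57077038 0.11783178 0.36201435] [-0.42  0.64  0.36  1.2  -0.21  1.34 -0.1 ] 0.013347710579322103
[264.62668998  67.46368659]
```

View pics/w2c.png

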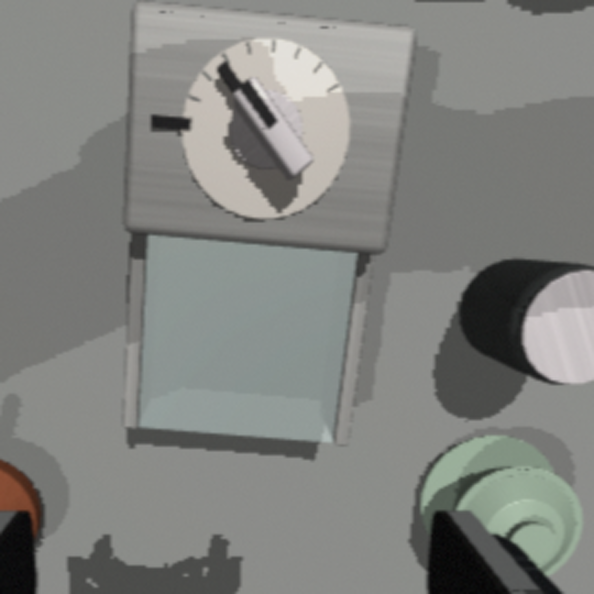

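The pointer (nib at crop (228,72)) stands clockwise of the zero mark (170,123). I'll compute the geometry from the corners.

```bash
python3 - <<'E'
from h import *
f=load('w2');c=lambda x,y:(150+x/2.2,y/2.2)
P={n:onz(f,*c(*p),z) for n,p,z in [('TL',(136,3),.115),('TR',(413,30),.115),('BR',(385,249),.115),('BL',(127,230),.115),('wl',(126,429),.08),('wr',(347,444),.08),('disc',(266,128),.116),('mark',(170,123),.115),('nib',(228,72),.124),('barA',(252,86),.154),('barB',(303,172),.154)]}
for n,p in P.items(): print(n,p.round(4))
w=lambda a,b:(np.linalg.norm(P[b]-P[a])*1000).round(1)
ang=lambda a,b:np.degrees(np.arctan2(*(P[b]-P[a])[[1,0]])).round(1)
for a,b in ['TL TR'.split(),['BL','BR'],['BL','TL'],['BR','TR'],['wl','wr'],['wl','TL'],['wr','TR'],['disc','mark'],['disc','nib'],['barB','barA']]: print(a,b,w(a,b),ang(a,b))
print('center housing',(P['TL']+P['TR']+P['BL']+P['BR'])/4, 'mouth mid',(P['wl']+P['wr'])/2)
E
```

```text
TL [0.5245 0.302  0.115 ]
TR [0.6715 0.2867 0.115 ]
BR [0.6615 0.1735 0.115 ]
BL [0.513  0.1867 0.115 ]
wl [0.4993 0.0574 0.08  ]
wr [0.6493 0.044  0.08  ]
disc [0.5929 0.2394 0.116 ]
mark [0.54   0.2431 0.115 ]
nib [0.5724 0.2661 0.124 ]
barA [0.584  0.2531 0.154 ]
barB [0.6094 0.2129 0.154 ]
TL TR 147.8 -5.9
BL BR 149.1 -5.1
BL TL 115.8 84.3
BR TR 113.6 85.0
wl wr 150.5 -5.1
wl TL 248.3 84.1
wr TR 246.2 84.8
disc mark 53.0 176.1
disc nib 34.5 127.5
barB barA 47.5 122.3
center housing [0.59262153 0.23720857 0.115     ] mouth mid [0.57429565 0.05070689 0.08      ]
```

Emit:
{"method": "carry_out", "body": {"motion": [[[0,0,0],[-6,0,0],100],[[0,0,0],[-12,0,0],100],[[0,0,0],[-18,0,0],100],[[0,0,0],[-24,0,0],100],[[0,0,0],[-30,0,0],100]]}}

```text
time: 2.75
position: [0.5654, -0.1827, 0.3638]
eef_rot: [0.713, 0.701, 0.0, 0.002]
ft_force: [0.6, -0.3, -0.2]
opening: 0.0856
```

```bash
python3 - <<'E'
from h import *
s=r.read_state();print(s['time'],s['position'],s['joint_pos'].round(2),np.abs(s['qvel']).max())
print(delta((.54,-.37,.36),Rd(np.radians(-3)),s))
E
```

```text
2.75 [ 0.56540731 -0.18269771  0.36381431] [ 0.11  0.65  0.34  1.15 -0.21  1.36  0.41] 0.8850441869677478
(array([0.0038, 0.0022, 0.0364]), array([-18.77,  -2.24,   0.42]))
```

Dryer sizes come out within 3–5 mm of the text (rounded edges), with yaw about -5.4° and origin about (0.5805, 0.114). Next is the rack.

Emit:
{"method": "carry_out", "body": {"motion": [[[0,0,0],[-6,-0.7,0],100],[[0,0,0],[-11,-1.4,0],100],[[0,0,0],[-14,-2,0],100],[[0,0,0],[-14,-2,0],100],[[0,0,0],[-14,-2,0],100]]}}

```text
time: 3.38
position: [0.5438, -0.321, 0.3645]
eef_rot: [0.712, 0.702, 0.001, 0.002]
ft_force: [1.2, -0.0, -0.0]
opening: 0.0853
```

```bash
python3 - <<'E'
from h import *
s=r.read_state();print(s['time'],s['position'],s['joint_pos'].round(2),np.abs(s['qvel']).max())
f=snap('wrist','w3')
b=f['img'];print(proj(f,(.547,-.231,.05)),proj(f,(.534,-.35,.08)))
cv2.imwrite('pics/w3c.png',cv2.resize(b[:300,120:400],None,fx=2,fy=2,interpolation=cv2.INTER_CUBIC)[:,:,::-1])
E
```

```text
3.375 [ 0.54379729 -0.32098423  0.36448523] [ 0.36  0.73  0.32  0.98 -0.21  1.46  0.62] 0.010588350746863056
[255.25847383  89.31967245] [247.62127704 173.3970043 ]
```

View pics/w3c.png

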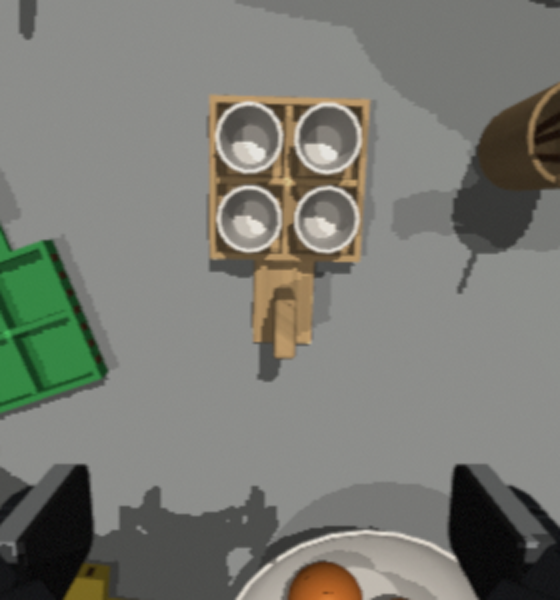

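The rack is at crop (210–370,96–262), the grip top at (275–296,300–357), and all four cups are upright.

```bash
python3 - <<'E'
from h import *
f=load('w3');c=lambda x,y:(120+x/2,y/2)
P={n:onz(f,*c(*p),z) for n,p,z in [('TL',(210,96),.024),('TR',(369,100),.024),('BR',(359,262),.024),('BL',(210,259),.024),('g1',(276,299),.085),('g2',(294,299),.085),('g3',(275,357),.085),('g4',(296,357),.085),('c1',(250,218),.05),('c2',(249,137),.05),('c3',(327,219),.05),('c4',(328,138),.05)]}
for n,p in P.items(): print(n,p.round(4))
w=lambda a,b:(np.linalg.norm(P[b]-P[a])*1000).round(1)
ang=lambda a,b:np.degrees(np.arctan2(*(P[b]-P[a])[[1,0]])).round(1)
for a,b in [x.split() for x in ['TL TR','BL BR','BL TL','BR TR','g3 g1','g4 g2','g3 g4','c1 c2','c3 c4','c1 c3','c2 c4']]: print(a,b,w(a,b),ang(a,b))
m=lambda *k:sum(P[q] for q in k)/len(k)
tr=m('TL','TR','BL','BR');cu=m('c1','c2','c3','c4');g=m('g1','g2','g3','g4')
print(tr,cu,g); print('axis g->cups',np.degrees(np.arctan2(*(cu-g)[[1,0]])),np.linalg.norm((cu-g)[:2]))
# height of grip top: two views with top cam & scene
t=load('t0')['img'];A=t[185:215,280:350]
hs=cv2.cvtColor(t,cv2.COLOR_RGB2HSV)
print(proj(load('t0'),g),proj(load('s0'),g))
for tag in('t0','s0'):
  ff=load(tag);print(tag,'grip ',proj(ff,g).round(1),'cups',[proj(ff,P[k]).round(1) for k in('c1','c2','c3','c4')])
E
```

```text
TL [ 0.5028 -0.1702  0.024 ]
TR [ 0.6217 -0.1746  0.024 ]
BR [ 0.6172 -0.294   0.024 ]
BL [ 0.498 -0.29   0.024]
g1 [ 0.5496 -0.3144  0.085 ]
g2 [ 0.5624 -0.3146  0.085 ]
g3 [ 0.5484 -0.3567  0.085 ]
g4 [ 0.5637 -0.357   0.085 ]
c1 [ 0.5314 -0.2586  0.05  ]
c2 [ 0.5319 -0.2023  0.05  ]
c3 [ 0.5886 -0.2601  0.05  ]
c4 [ 0.5887 -0.2038  0.05  ]
TL TR 119.0 -2.1
BL BR 119.3 -1.9
BL TL 119.8 87.7
BR TR 119.6 87.8
g3 g1 42.4 88.4
g4 g2 42.4 91.8
g3 g4 15.3 -0.9
c1 c2 56.3 89.4
c3 c4 56.4 89.9
c1 c3 57.3 -1.5
c2 c4 56.8 -1.4
[ 0.55988302 -0.23220776  0.024     ] [ 0.56016521 -0.23120938  0.05      ] [ 0.55600913 -0.33565785  0.085     ]
axis g->cups 87.72136273013946 0.10453113004043477
[332.80532655 194.86387774] [210.70192697 238.0551795 ]
t0 grip  [332.8 194.9] cups [array([313.1, 203.5]), array([299.4, 204.1]), array([312.2, 189.9]), array([298.7, 190.6])]
s0 grip  [210.7 238.1] cups [array([219.9, 224.6]), array([229.2, 215. ]), array([230.5, 233. ]), array([239.7, 223. ])]
```

```bash
python3 - <<'E'
from h import *
w2,w3,t,sc=[load(k) for k in('w2','w3','t0','s0')]
print('grip top',tri(w3,(120+285.3/2,328/2),t,(165+722/4.3,165+133/4.3)))
print('cup2 rim',tri(w3,(120+249/2,137/2),t,(165+580/4.3,165+173/4.3)),'cup3',tri(w3,(120+327/2,219/2),t,(165+636/4.3,165+113/4.3)))
print('dial bar',tri(w2,(150+278/2.2,129/2.2),t,(165+106/4.3,165+110/4.3)))
s=r.read_state()
g=(.556,-.3357);Rg=Rd(np.radians(-2.2))
for z in(.13,.046): print(delta((*g,z),Rg,s))
E
```

```text
grip top (array([ 0.55661661, -0.34053505,  0.06046496]), np.float64(0.0011175353183104856))
cup2 rim (array([ 0.52993351, -0.20310213,  0.04337278]), np.float64(0.004774931965521858)) cup3 (array([ 0.58709719, -0.26203376,  0.04134548]), np.float64(0.005972830875932572))
dial bar (array([0.60062406, 0.23998506, 0.102889  ]), np.float64(0.0014930755919548432))
(array([0.0045, 0.0019, 0.0245]), array([-1.42,  1.13, 23.46]))
(array([0.0045, 0.0019, 0.0245]), array([-1.41,  1.09, 31.86]))
```

Heights from the coarse top view disagree by 1–5 cm. That view has small parallax and I picked the pixels by hand. I'll descend to hover and use a second wrist view for the height.

Emit:
{"method": "carry_out", "body": {"motion": [[[0,0,0.024],[-0.5,0.4,6],100],[[0,0,0.024],[-1,0.8,12],100],[[0,0,0.024],[-1.4,1.1,17],100],[[0,0,0.024],[-1.4,1.1,20],100],[[0.004,0.002,0.024],[-1.4,1.1,20],100]]}}

```text
time: 4.05
position: [0.5555, -0.3338, 0.1634]
eef_rot: [0.72, 0.694, -0.0, -0.001]
ft_force: [0.0, -0.5, 0.7]
opening: 0.0852
```

```bash
python3 - <<'E'
from h import *
f=snap('wrist','w4');s=f['s'];print(s['time'],s['position'],np.abs(s['qvel']).max())
G={'g1':(.5496,-.3144,.085),'g2':(.5624,-.3146,.085),'g3':(.5484,-.3567,.085),'g4':(.5637,-.357,.085)}
b=f['img'].copy()
for p in G.values():
  q=proj(f,p);print(q.round(1))
cv2.imwrite('pics/w4c.png',cv2.resize(b[:330,100:412],None,fx=1.8,fy=1.8,interpolation=cv2.INTER_CUBIC)[:,:,::-1])
print(delta((.556,-.3357,.046),Rd(np.radians(-2.2)),s))
E
```

```text
4.05 [ 0.55554656 -0.33378721  0.1634242 ] 0.11480675845753514
[246.1 169.8]
[263.  169.4]
[246.9 222. ]
[266.2 221.7]
(array([-0.002 , -0.0018,  0.0019]), array([-0.21,  0.08, 11.74]))
```

View pics/w4c.png

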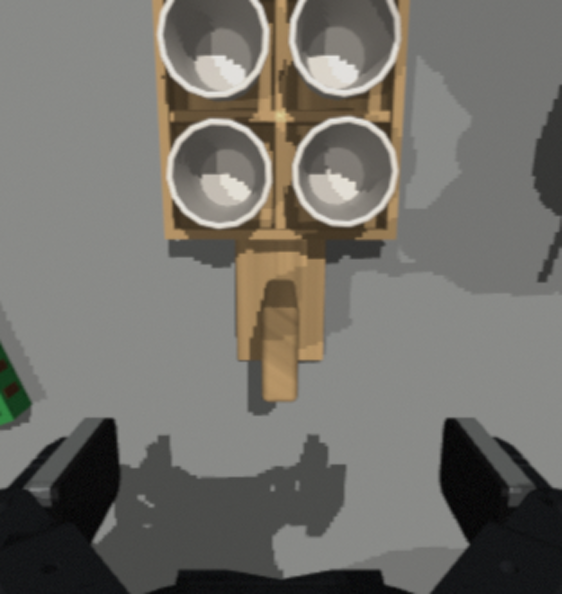

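The grip top at px (246.7–265.6,169.4–223.3) matches my projection to about 1–2 px, so its height of about 85 mm is confirmed by two wrist views. I'll descend and grasp.

Emit:
{"method": "carry_out", "body": {"motion": [[[0,0,0],[-0.2,0.1,5],100],[[0,0,0],[-0.2,0.1,9],100],[[0,0,0],[-0.2,0.1,11.7],100],[[0,0,0],[-0.2,0.1,11.7],50],[[0,0,0],[-0.2,0.1,11.7],0]]}}

```text
time: 4.72
position: [0.5581, -0.3369, 0.0505]
eef_rot: [0.72, 0.694, 0.001, 0.001]
ft_force: [0.3, 1.0, 0.1]
opening: 0.0515
```

Emit:
{"method": "carry_out", "body": {"motion": [[[0,0,0],[0,0,0],0],[[0,0,0],[0,0,0],0],[[0,0,0],[0,0,0],0]]}}

```text
time: 5.1
position: [0.5585, -0.3373, 0.052]
eef_rot: [0.72, 0.694, 0.001, 0.002]
ft_force: [-3.1, 1.4, 15.2]
opening: 0.0151
```

```bash
python3 - <<'E'
from h import *
s=r.read_state();print(s['time'],s['position'],s['opening'],s['ft_force'],s['joint_pos'].round(2))
Rt=att(s['eef_rot']);yt=np.degrees(np.arctan2(Rt[1,1],Rt[0,1]));print('yaw',yt, Rt[:,2])
# rack pose now: yaw = tool yaw; grip point = TCP xy (centred across); along unknown kept as measured offset
yaw=np.radians(-5.4);X=np.array([np.cos(yaw),np.sin(yaw)]);Y=np.array([-X[1],X[0]])
D=np.array([.5805,.114])
off=np.array([.556,-.3357])-s['position'][:2]
print('off',off)
for d in(-.17,-.10,.004):   # rack origin along dryer y
  g=D+Y*(d-.105)  # desired grip point
  print(d,g.round(4),delta((*g,s['position'][2]),Rd(yaw),s))
E
```

```text
5.1 [ 0.55851122 -0.33730611  0.05201155] 0.015083800963678137 [-3.05601125  1.44712358 15.23139802] [ 0.39  1.07  0.24  1.34 -0.3   0.76  0.69]
yaw -2.0518640520984452 [ 0.00378963 -0.00205463 -0.99999071]
off [-0.00251122  0.00160611]
-0.17 [ 0.5546 -0.1598] (array([0.0039, 0.0018, 0.0584]), array([17.73, -1.02, -0.04]))
-0.1 [ 0.5612 -0.0901] (array([0.0039, 0.0018, 0.0584]), array([24.72, -0.62, -0.05]))
0.004 [0.571  0.0134] (array([0.0039, 0.0018, 0.0584]), array([ 3.51e+01, -1.00e-02, -7.00e-02]))
```

Emit:
{"method": "carry_out", "body": {"motion": [[[0,0,0.01],[1,-0.1,-0.1],0],[[0,0,0.025],[4,-0.3,-0.1],0],[[0,0,0.045],[8,-0.5,-0.1],0],[[0,0,0.058],[12,-0.8,-0.1],0],[[0,0,0.058],[15,-0.9,-0.1],0]]}}

```text
time: 5.72
position: [0.5548, -0.1847, 0.0528]
eef_rot: [0.739, 0.673, 0.001, 0.002]
ft_force: [-0.1, -1.1, -4.5]
opening: 0.0152
```

Emit:
{"method": "carry_out", "body": {"motion": [[[0,0,0],[2,-0.1,0],0],[[0,0,0],[3,-0.1,0],0],[[0,0,0],[3,-0.1,0],0]]}}

```text
time: 6.1
position: [0.5566, -0.1546, 0.0528]
eef_rot: [0.739, 0.674, 0.001, 0.002]
ft_force: [-0.0, -0.4, -5.1]
opening: 0.0151
```

```bash
python3 - <<'E'
from h import *
f=snap('wrist','w5');s=f['s'];print(s['time'],s['position'],s['opening'],s['ft_force'].round(1))
Rt=att(s['eef_rot']);yt=np.degrees(np.arctan2(Rt[1,1],Rt[0,1]));print('yaw',yt)
yaw=np.radians(-5.4);X=np.array([np.cos(yaw),np.sin(yaw)]);Y=np.array([-X[1],X[0]]);D=np.array([.5805,.114])
e=s['position'][:2]-D;print('dryer frame TCP x,y mm',e@X*1000,e@Y*1000)
g=D+Y*(.004-.105);print(delta((*g,s['position'][2]),Rd(yaw),s))
cv2.imwrite('pics/w5c.png',cv2.resize(f['img'],None,fx=1.5,fy=1.5,interpolation=cv2.INTER_CUBIC)[:,:,::-1])
E
```

```text
6.1 [ 0.55662326 -0.15456015  0.05281951] 0.01510855176430363 [-0.  -0.4 -5.1]
yaw -5.304486682920131
dryer frame TCP x,y mm 1.502966788222624 -269.6152673123469
(array([0.0037, 0.0011, 0.0017]), array([16.86, -0.12, -0.02]))
```

View pics/w5c.png

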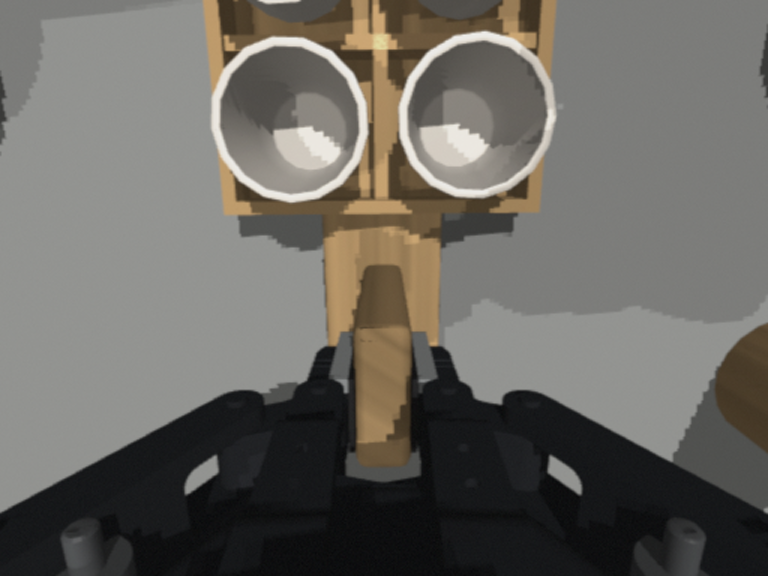

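The rack is held straight and cups 1 and 3 are upright. I'll check the rack pose from its rear edge, at px (222,213)–(541,210)/1.5.

```bash
python3 - <<'E'
from h import *
f=load('w5');yaw=np.radians(-5.4);X=np.array([np.cos(yaw),np.sin(yaw)]);Y=np.array([-X[1],X[0]]);D=np.array([.5805,.114])
a=onz(f,223/1.5,213/1.5,.024);b=onz(f,541/1.5,210.5/1.5,.024)
for p in(a,b,(a+b)/2): e=p[:2]-D;print((e@X*1000).round(1),(e@Y*1000).round(1))
print(np.linalg.norm(a-b))
E
```

```text
-59.2 -224.3
62.6 -223.1
1.7 -223.7
0.12179509532750928
```

Emit:
{"method": "carry_out", "body": {"motion": [[[0,0,0.002],[1.5,-0.1,0.03],0],[[0,0,0.002],[3.5,-0.15,0.05],0],[[0,0,0.002],[5.5,-0.15,0.05],0],[[0,0,0.002],[7,-0.15,0.05],0],[[0,0,0.002],[8,-0.15,0.05],0]]}}

```text
time: 6.78
position: [0.5626, -0.0746, 0.0523]
eef_rot: [0.74, 0.673, 0.001, 0.002]
ft_force: [-0.0, -2.0, -1.4]
opening: 0.0153
```

```bash
cat > st.py <<'E'
from h import *
s=r.read_state();print(s['time'],s['position'].round(4),s['opening'],s['ft_force'].round(1))
Rt=att(s['eef_rot']);print('yaw',np.degrees(np.arctan2(Rt[1,1],Rt[0,1])))
yaw=np.radians(-5.4);X=np.array([np.cos(yaw),np.sin(yaw)]);Y=np.array([-X[1],X[0]]);D=np.array([.5805,.114])
e=s['position'][:2]-D;print('dryer frame TCP mm',e@X*1000,e@Y*1000)
g=D+Y*(.004-.105);print(delta((*g,s['position'][2]),Rd(yaw),s))
E
python3 st.py
```

```text
6.775 [ 0.5626 -0.0746  0.0523] 0.015294437524619538 [-0.  -2.  -1.4]
yaw -5.434886571575617
dryer frame TCP mm -0.06572843680647394 -189.4425350414372
(array([ 0.0038,  0.0015, -0.0006]), array([ 8.84,  0.  , -0.01]))
```

It's 40 mm inside the mouth with no side force. I'll continue.

Emit:
{"method": "carry_out", "body": {"motion": [[[0,0,0],[1.5,0,0],0],[[0,0,0],[3.5,0,0],0],[[0,0,0],[5.5,0,0],0],[[0,0,0],[7.2,0,0],0],[[0,0,0],[8,0,0],0]]}}

```text
time: 7.4
position: [0.5702, 0.0061, 0.0521]
eef_rot: [0.74, 0.673, 0.001, 0.002]
ft_force: [-0.6, -2.5, -0.5]
opening: 0.0155
```

Emit:
{"method": "carry_out", "body": {"motion": [[[0,0,0],[0.4,0,0],0],[[0,0,0],[0.7,0,0],0],[[0,0,0],[0.9,0,0],0]]}}

```text
time: 7.78
position: [0.5704, 0.0122, 0.0523]
eef_rot: [0.74, 0.672, -0.001, 0.003]
ft_force: [-8.3, -20.7, 8.0]
opening: 0.0149
```

```bash
python3 st.py
```

```text
7.775 [0.5704 0.0122 0.0523] 0.014948978562156092 [ -8.3 -20.7   8. ]
yaw -5.520661281981728
dryer frame TCP mm -0.46048414498702644 -102.24886071051941
(array([ 0.003 ,  0.0048, -0.0021]), array([ 0.12,  0.05, -0.  ]))
```

It met the back at 102 mm behind the dryer origin (expected about 102) with 21 N. One light press, then release and rise.

Emit:
{"method": "carry_out", "body": {"motion": [[[0,0,0],[0.35,0,0],0],[[0,0,0],[0.35,0,0],0],[[0,0,0],[0.1,0,0],0],[[0,0,0],[0,0,0],60],[[0,0,0],[0,0,0],60]]}}

```text
time: 8.4
position: [0.5706, 0.0124, 0.0524]
eef_rot: [0.74, 0.672, -0.001, 0.003]
ft_force: [-0.1, 0.8, 0.1]
opening: 0.0502
```

Emit:
{"method": "carry_out", "body": {"motion": [[[0,0,0],[0,0,0],60],[[0,0,0],[0,0,-5],60],[[0,0,0],[0,0,-11],100],[[0,0,0],[0,0,-17],100],[[0,0,0],[0,0,-23],100]]}}

```text
time: 9.02
position: [0.5696, 0.0136, 0.2846]
eef_rot: [0.74, 0.672, -0.0, 0.003]
ft_force: [0.3, 0.8, 0.5]
opening: 0.0853
```

```bash
python3 st.py; python3 - <<'E'
from h import *
s=r.read_state();print(s['joint_pos'].round(2))
for y in(.06,.12): print(delta((.575,y,.29),Rd(np.radians(-5.4)),s))
E
```

```text
9.025 [0.5696 0.0136 0.2846] 0.08528764495126202 [0.3 0.8 0.5]
yaw -5.523071113538875
dryer frame TCP mm -1.3866434087046533 -100.93024436526571
(array([ 0.0037,  0.0044, -0.0022]), array([-0.01,  0.14,  0.  ]))
[-0.31  0.68  0.48  1.43 -0.32  1.11  0.12]
(array([ 0.0037,  0.0044, -0.0022]), array([ 4.66,  0.09, -0.56]))
(array([ 0.0037,  0.0044, -0.0022]), array([10.64, -0.49, -0.59]))
```

Emit:
{"method": "carry_out", "body": {"motion": [[[0,0,0],[3,0,-2],100],[[0,0,0],[6.5,0,-4.5],100],[[0,0,0],[8.5,0,-4.5],100],[[0,0,0],[8.5,0,-4.5],100],[[0,0,0],[8.5,0,-4.5],100]]}}

```text
time: 9.65
position: [0.5775, 0.0974, 0.3286]
eef_rot: [0.741, 0.672, -0.001, 0.003]
ft_force: [0.2, -0.9, -0.0]
opening: 0.0853
```

```bash
python3 - <<'E'
from h import *
f=snap('wrist','w6');s=f['s'];print(s['time'],s['position'],np.abs(s['qvel']).max())
cv2.imwrite('pics/w6c.png',cv2.resize(f['img'][:290,110:400],None,fx=2,fy=2,interpolation=cv2.INTER_CUBIC)[:,:,::-1])
E
```

```text
9.65 [0.57748708 0.09744383 0.32861123] 0.008534245586280806
```

View pics/w6c.png

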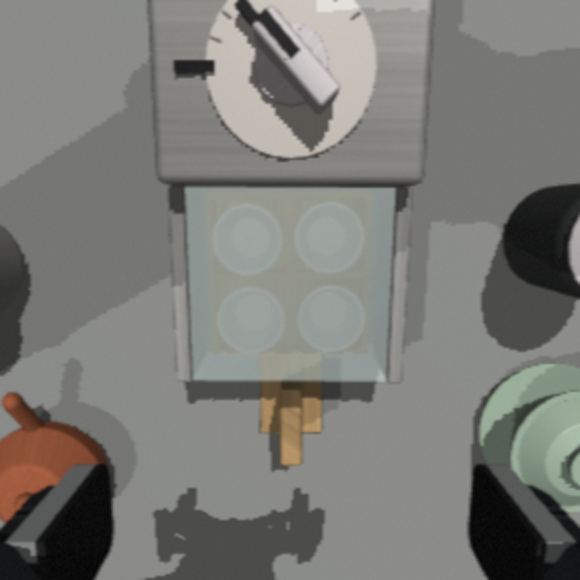

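The rack is home under the glass with all four cups standing. I'll check the rear edge numerically and enlarge the dial from both wrist views.

```bash
python3 - <<'E'
from h import *
f=load('w6');yaw=np.radians(-5.4);X=np.array([np.cos(yaw),np.sin(yaw)]);Y=np.array([-X[1],X[0]]);D=np.array([.5805,.114])
c=lambda x,y:(110+x/2,y/2)
for n,p,z in [('rearL',(209,354),.024),('rearR',(371,354),.024),('grip top rear',(291,465),.085),('c1',(252,320),.05),('c4',(329,238),.05),('housL',(160,182),.115),('housR',(420,182),.115)]:
  q=onz(f,*c(*p),z);e=q[:2]-D;print(n,(e@X*1000).round(1),(e@Y*1000).round(1))
w=load('w2')
A=cv2.resize(w['img'][12:97,230:318],(400,386),interpolation=cv2.INTER_CUBIC)
B=cv2.resize(f['img'][0:85,208:296],(400,386),interpolation=cv2.INTER_CUBIC)
cv2.imwrite('pics/dial.png',np.hstack([A,B])[:,:,::-1])
E
```

```text
rearL -63.0 -56.9
rearR 62.1 -57.3
grip top rear -0.1 -122.7
c1 -27.7 -25.9
c4 26.6 31.3
housL -74.5 65.3
housR 73.8 64.9
```

View pics/dial.png

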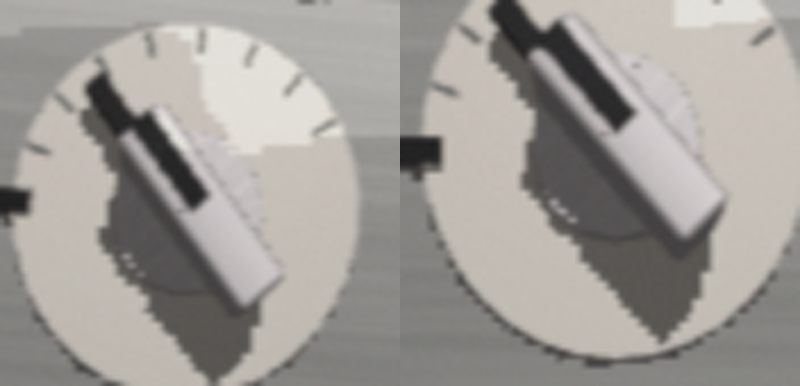

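```bash
python3 - <<'E'
from h import *
w2,w6=load('w2'),load('w6');k=88/400;kv=85/386
a=lambda x,y:(230+x*k,12+y*kv); b=lambda x,y:(208+(x-400)*k,y*kv)
yaw=np.radians(-5.4);X=np.array([np.cos(yaw),np.sin(yaw)]);Y=np.array([-X[1],X[0]]);D=np.array([.5805,.114])
Q={}
for n,p,q in [('ptr1',(127,138),(532,57)),('ptr2',(157,108),(568,17)),('far1',(243,305),(687,240)),('far2',(283,272),(725,198)),('mark end',(30,202),(441,153))]:
  t,e=tri(w2,a(*p),w6,b(*q));z=.154 if n!='mark end' else .115
  u,v=onz(w2,*a(*p),z),onz(w6,*b(*q),z)
  Q[n]=(u+v)/2;print(n,t.round(4),(e*1000).round(1),u.round(4),v.round(4))
A=(Q['ptr1']+Q['ptr2'])/2;B=(Q['far1']+Q['far2'])/2
print('len',np.linalg.norm(A-B),'wid',np.linalg.norm(Q['ptr1']-Q['ptr2']),np.linalg.norm(Q['far1']-Q['far2']))
pa=np.degrees(np.arctan2(*(A-B)[[1,0]]));ax=B+(A-B)*29/50
hc=D+Y*.124;print('pointer dir',pa,'axis from bar',ax,'from housing',hc,'mark dir',np.degrees(np.arctan2(*(Q['mark end'][:2]-hc)[::-1])),'zero dir 174.6 -> dial angle',180-5.4-pa)
g=(ax[:2]+hc)/2;s=r.read_state();print('g',g)
for jy in (pa-90,pa+90):print('jaw',jy,delta((*g,.125),Rd(np.radians(jy)),s),'after turn jaw',jy+174.6-pa)
print(s['joint_pos'].round(2))
E
```

```text
ptr1 [0.5764 0.2494 0.1554] 1.1 [0.5769 0.2499 0.154 ] [0.5759 0.2496 0.154 ]
ptr2 [0.5841 0.2565 0.1531] 0.1 [0.5841 0.2563 0.154 ] [0.5842 0.2563 0.154 ]
far1 [0.6061 0.2132 0.1405] 0.2 [0.6047 0.212  0.154 ] [0.6053 0.2111 0.154 ]
far2 [0.6151 0.2201 0.1461] 0.5 [0.6144 0.2194 0.154 ] [0.6141 0.2187 0.154 ]
mark end [0.5511 0.2421 0.1149] 0.5 [0.5513 0.2422 0.115 ] [0.5509 0.242  0.115 ]
len 0.0478219058775421 wid 0.010127024115347305 0.011890268455794122
pointer dir 127.90640917830358 axis from bar [0.59257918 0.23718198 0.154     ] from housing [0.59216943 0.23744968] mark dir 173.53971727724507 zero dir 174.6 -> dial angle 46.69359082169642
g [0.59237431 0.23731583]
jaw 37.906409178303576 (array([ 0.001 ,  0.006 , -0.7594]), array([14.18,  0.05, 20.31])) after turn jaw 84.59999999999998
jaw 217.9064091783036 (array([ 7.5000e-03, -1.3000e-03,  2.3822e+00]), array([14.18,  0.05, 20.31])) after turn jaw 264.59999999999997
[-0.45  0.68  0.5   1.27 -0.32  1.26 -0.05]
```

The dial axis agrees from bar and housing at about (0.5924, 0.2373), and the dial angle is about +46.7°. I'll grasp with jaw yaw 37.9°.

Emit:
{"method": "carry_out", "body": {"motion": [[[0,0,-0.16],[3,0,1],100],[[0,0,-0.32],[7,0,3],100],[[0,0,-0.48],[11,0,5],100],[[0,0.003,-0.64],[14.2,0,7],100],[[0,0.006,-0.76],[14.2,0,9],100]]}}

```text
time: 10.32
position: [0.5913, 0.2397, 0.2366]
eef_rot: [0.436, 0.9, 0.0, -0.0]
ft_force: [0.6, 0.3, -1.0]
opening: 0.0857
```

Emit:
{"method": "carry_out", "body": {"motion": [[[0,0,0],[0,0,0],100],[[0,0,0],[0,0,0],100]]}}

```text
time: 10.58
position: [0.5917, 0.239, 0.2373]
eef_rot: [0.438, 0.899, 0.0, 0.0]
ft_force: [0.3, 0.4, 1.1]
opening: 0.0854
```

```bash
cat > d.py <<'E'
from h import *
import sys
s=r.read_state();Rt=att(s['eef_rot']);print(s['time'],s['position'].round(4),'yaw',np.degrees(np.arctan2(Rt[1,1],Rt[0,1])).round(2),s['opening'],s['ft_force'].round(1),s['torque'].round(2),s['joint_pos'].round(2))
print(delta((.5924,.2373,float(sys.argv[1])),Rd(np.radians(float(sys.argv[2]))),s))
E
python3 d.py .131 37.9
```

```text
10.575 [0.5917 0.239  0.2373] yaw 38.1 0.08540286498212053 [0.3 0.4 1.1] [-0.03  0.02  0.02] [-0.55  0.82  0.27  1.22 -0.22  1.12  0.4 ]
(array([ 0.001 , -0.0002,  0.0035]), array([-0.18, -0.06, 10.63]))
```

Emit:
{"method": "carry_out", "body": {"motion": [[[0,0,0.003],[-0.2,0,4],100],[[0,0,0.003],[-0.2,0,8],100],[[0,0,0.003],[-0.2,0,10.5],100],[[0,0,0.003],[-0.2,0,10.5],50],[[0,0,0.003],[-0.2,0,10.5],0]]}}

```text
time: 11.2
position: [0.5938, 0.2375, 0.134]
eef_rot: [0.439, 0.898, 0.001, 0.001]
ft_force: [0.1, -0.7, 0.5]
opening: 0.0518
```

Emit:
{"method": "carry_out", "body": {"motion": [[[0,0,0],[0,0,0],0],[[0,0,0],[0,0,0],0],[[0,0,0],[0,0,0],0]]}}

```text
time: 11.58
position: [0.5936, 0.237, 0.1352]
eef_rot: [0.44, 0.898, 0.001, 0.001]
ft_force: [-9.1, -5.2, 16.7]
opening: 0.0128
```

```bash
python3 d.py .131 84.6
```

```text
11.575 [0.5936 0.237  0.1352] yaw 37.84 0.01275407858827047 [-9.1 -5.2 16.7] [-1.    1.91 -0.02] [-0.53  0.93  0.24  1.35 -0.25  0.89  0.43]
(array([ 0.0021,  0.0018, -0.8162]), array([ 0.1 , -0.08,  0.42]))
```

Emit:
{"method": "carry_out", "body": {"motion": [[[0,0,-0.16],[0,0,-0.05],0],[[0,0,-0.33],[0.1,-0.05,-0.05],0],[[0,0,-0.5],[0.1,-0.05,-0.05],0],[[0,0,-0.67],[0.1,-0.05,-0.05],0],[[0,0,-0.816],[0.1,-0.05,-0.05],0]]}}

```text
time: 12.2
position: [0.5939, 0.2384, 0.1355]
eef_rot: [0.045, 0.999, 0.002, 0.003]
ft_force: [13.8, 8.0, -20.1]
opening: 0.0126
```

Emit:
{"method": "carry_out", "body": {"motion": [[[0,0,0],[0,0,0],0],[[0,0,0],[0,0,0],0]]}}

```text
time: 12.45
position: [0.5941, 0.2385, 0.1355]
eef_rot: [0.045, 0.999, 0.002, 0.003]
ft_force: [4.3, 1.8, -10.0]
opening: 0.0128
```

```bash
python3 d.py .131 84.6
```

```text
12.45 [0.5941 0.2385 0.1355] yaw 84.85 0.012786831874622252 [  4.3   1.8 -10. ] [ 0.65 -0.92  0.02] [-0.44  0.92  0.01  1.34 -0.01  0.87  1.06]
(array([0.0036, 0.0058, 0.0043]), array([ 0.16, -0.14,  0.44]))
```

Emit:
{"method": "carry_out", "body": {"motion": [[[0,0,0],[0,0,0],60],[[0,0,0],[0,0,0],60],[[0,0,0],[0,0,0],100],[[0,0,0],[0,0,-4],100],[[0,0,0],[0,0,-9],100]]}}

```text
time: 13.08
position: [0.5931, 0.238, 0.2262]
eef_rot: [0.045, 0.999, 0.001, 0.002]
ft_force: [0.6, 0.4, 1.3]
opening: 0.0855
```

Emit:
{"method": "carry_out", "body": {"motion": [[[0,0,0],[-2,0,-6],100],[[0,0,0],[-5,0,-11],100],[[0,0,0],[-7,0,-13],100],[[0,0,0],[-7,0,-13],100],[[0,0,0],[-7,0,-13],100]]}}

```text
time: 13.7
position: [0.6624, 0.2313, 0.3563]
eef_rot: [0.045, 0.999, 0.001, 0.002]
ft_force: [-0.7, 0.1, 0.5]
opening: 0.0857
```

```bash
python3 - <<'E'
from h import *
f=snap('wrist','w7');s=f['s'];print(s['time'],s['position'],np.abs(s['qvel']).max())
p=proj(f,(.5924,.2373,.13));print(p)
u,v=int(p[0]),int(p[1]);u0,v0=max(u-60,0),max(v-50,0);print(u0,v0)
A=cv2.resize(f['img'][v0:v0+100,u0:u0+120],None,fx=5,fy=5,interpolation=cv2.INTER_CUBIC)
cv2.imwrite('pics/w7c.png',A[:,:,::-1])
E
```

```text
13.7 [0.66238303 0.23129879 0.35626314] 0.049243637703759544
[254.73192605 102.35327981]
194 52
```

View pics/w7c.png

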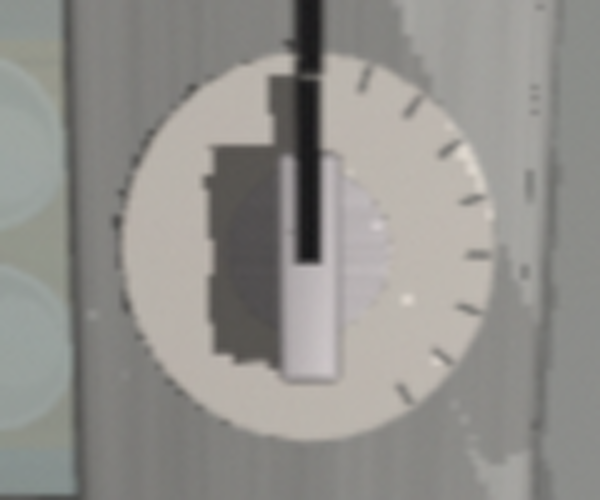

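The pointer line lies on the bold zero mark (both at crop x≈308–311, within about 1°). One last overall check, compared numerically with the bystanders at the start.

```bash
python3 - <<'E'
from h import *
a=snap('scene','s1')['img'];b=snap('top','t1')['img']
d=(np.abs(a.astype(int)-load('s0')['img']).max(2)>60)
for n,(u,v) in dict(kettle=(309,92),pitcher=(248,135),teapot=(228,168),gaiwan=(305,219),caddy=(328,192),pot=(271,243),green=(170,213),yellow=(120,268)).items(): print(n,d[v-12:v+12,u-12:u+12].mean().round(2))
A=cv2.resize(a[90:260,195:350],None,fx=2.5,fy=2.5,interpolation=cv2.INTER_CUBIC);B=cv2.resize(b[130:275,150:310],(400,362))
A=A[:425];h=np.zeros((425,A.shape[1]+400,3),np.uint8);h[:A.shape[0],:A.shape[1]]=A;h[:362,A.shape[1]:]=B
cv2.imwrite('pics/fin.png',h[:,:,::-1])
E
```

```text
kettle 0.0
pitcher 0.0
teapot 0.0
gaiwan 0.0
caddy 0.0
pot 0.0
green 0.0
yellow 0.0
```

View pics/fin.png

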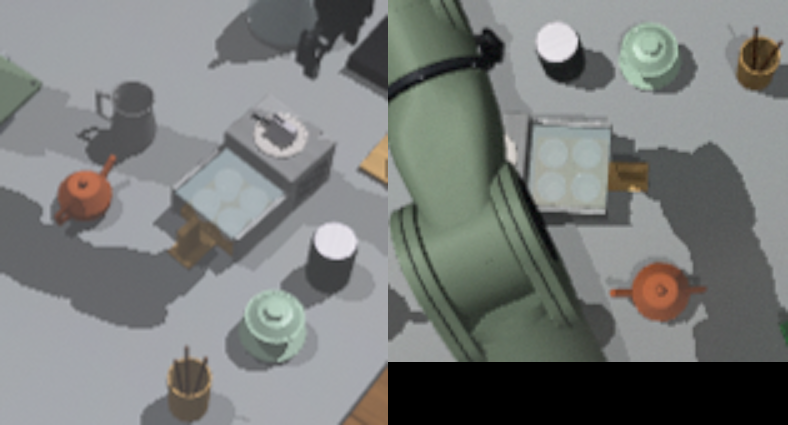

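The final picture shows the rack under the glass with four cups upright, the pointer on the mark, the bystanders unmoved and the robot clear of everything.

```bash
python3 -c "
from cell import r
print(r.finish_job(), r.read_state()['time'])"
```

```text
the job is handed in; nothing more can be done
the job is handed in; nothing more can be done
```

The bamboo rack is in the dryer with its four cups standing, and the dial pointer is on the bold zero mark. I handed the job in at about 14 s; it reports no verdict.

**Rack:** I gripped the rack by its upright plate, lined it up with the dryer and slid it in until it met the back with about 21 N. At contact its origin was 3.7 mm past the dryer's (4 mm is home). A later image put it about 1 mm short, and the rack's front edge could not be seen directly; 1 mm is within the camera error.

**Dial:** I then turned it about 47° anticlockwise. The last close-up shows the pointer in line with the mark to about 1°.

**Surroundings:** the areas I compared around the six bystanders and the green and yellow racks show no change from the start, and the robot was clear of everything.

**Check that disagreed:** heights taken from the coarse top view were off by up to 5 cm. I did not use them. For the grip and dial, two wrist views agreed with the stated heights instead; the far end of the dial bar read about 1 cm low.

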